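Unlock the test fixture and hold its lid at the balance point

TASK

The stay of the test fixture's lid has been taken off and I need to fit a new one. Slide the lock beside the lid fully back, away from you, to its end stop; then grip the lid by its lift bar, swing it up smoothly without letting it drop or fall over backwards, and hold it at its balance point, standing straight up on its hinge, where it leans neither way. Finish like that, still holding the bar firmly in the gripper, and leave the other things on the bench where they are.

Things in the scene. Friction and masses are not known exactly. Their poses are not given: they have to be found in the camera images.
- fixture: board test fixture, grey box 150 (x) by 210 (y) by 56 mm high, bolted down; hinged framed lid over its left part, a plain deck 70 mm wide on its right. Origin on the bench under the middle of the lid part (box spans x -75..75, y -140..70 mm); its +x points from the lift bar to the hinge, away from the robot, turned up to 0.3 rad either way; +y left, +z up
- lid (a joint): lid angle, rad: 0 = shut, level; grows as the front edge rises and swings back; 1.571 = upright, its balance point, weight right above the hinge. Below that it falls shut, above that it falls over backwards (stop at 2.3). Hinge nearly free; lid about 0.35 kg (varies), centre of mass about 90 mm from the hinge in the plane of the lid. Held shut until the lock is open
- lid_hinge (a point): point on the lid's hinge axis, halfway along it; 70 mm behind the fixture's origin along +x and 67 mm above the bench. The axis is parallel to the fixture's y
- lift_bar (a point): middle of the lid's lift bar: round steel bar 12 mm thick, parallel to the hinge and 190 mm from it in the lid's plane, on two arms 50 mm either side of the middle (92 mm free to grip). Lid: metal frame 140 mm wide, 12 mm thick, clear pane; open gap of 39 mm between its front edge and the bar. Lid shut: bar 67 mm above the bench, nothing below it; lid upright: 257 mm
- lock (a joint): travel of the lock slide, m: 0 = locked, toward the robot; grows as the grip slides along the fixture's +x; 0.040 = at its end stop, fully open. Starts between 0 and 0.008. It takes about 3 N to slide and stays where it is left
- lock_grip (a point): middle of the lock's upright square black grip, 16 by 16 mm, whose upper part stands free from 80 to 116 mm above the bench; point 101 mm above the bench, at y = -105 mm and x = -45 mm plus the lock's travel in the fixture's frame. A flat steel tongue at its foot (up to 78 mm above the bench) reaches left over a lug on the lid's edge
- black_tape: bystander, black tape roll lying flat, 62 mm across and 18 mm high, left of the fixture; origin at the centre of its underside
- blue_capacitor: bystander, blue capacitor standing upright, 22 mm across and 32 mm high, left of the fixture; origin at the centre of its underside
- yellow_screwdriver: bystander, screwdriver with a yellow handle, 156 mm long and 20 mm thick, lying lengthwise to the right of the fixture; origin under its middle
- solder_spool: bystander, reel of solder standing on its flange, 62 mm across and 55 mm high, close behind the fixture; origin at the centre of its underside

How it is judged:
By the outcome, as a careful person would: the job done as asked, in the order asked, and still so for the second after the job is handed in, while the arm keeps its last pose, push and grip.
It also fails if it takes over 54 s, if anything falls off the work surface, if the arm or the gripper's body presses on something with over 40 N, if the wrist force passes 120 N, or if a joint passes its speed limit or range.

ROBOT

A 6-joint arm with a two-finger parallel gripper is mounted at the origin on a cart in front of the work surface, level with it; the furniture and walls round the work are solid. World frame = base frame: x ahead of the robot, y to its left, z up, the work surface at z = 0. Lengths are in m, angles in rad, forces in N, time in s.
With the tool pointing down it reaches from about 0.35 to 0.725 m from the base axis. Payload 6 kg.
Tool frame: the origin (TCP) lies between the finger pads; the fingertips stand 25 mm ahead of it and the grasp point (between the pads) lies 6 mm ahead of it; z points along the fingers, y is the line along which they close (so a half turn about z gives the same grasp; the last joint's range is limited). The gripper opens to 85 mm and grips with 20 to 120 N. Pads are 22 mm wide; open, the fingers measure 114 mm over their backs; the gripper's body (76 mm by 85 mm) begins 54 mm behind the grasp point. The pads swing forward as they close: fully open they stand 13 mm farther back than shut.
Start: joints at [-0.919, 0.04, 0.085, 0, -1.615, -0.334], TCP at [0.187, -0.57, 0.226] pointing down, gripper open.
Joint ranges: [-2.56, 2.56], [-1.29, 2.01], [-1.08, 1.49], [-3.29, 1.98], [-2.81, -0.18], [-2.99, 2.99]. Speed limits (rad/s): [2.57, 2.57, 3.01, 3.14, 3.14, 3.14].

INTERFACE

Orientations are given as a rotation vector (axis times angle).
In Python, from workcell import manip gives the robot as it stands.
- The arm moves only by the shell command python3 -m handwheel 'ROWS' [FORCE]. ROWS is JSON, a list of rows, each a list of 3 entries, a list of its own where there are three numbers: the closure, from 0 (fully open) to 1 (shut), then the shift along the tool's x, y, z in cm, then the turn, a rotation vector about the tool's x, y, z in degrees. A call has 1 to 8 rows; each row shifts and turns the commanded pose from where the row before left it, along the tool's axes as they then stand; what a row does not reach is not made up. A row lasts 1/12 s, in which the tool goes at most 41.7 mm and 7.16 degrees, less where a joint would pass 70% of its speed; a pose out of reach is approached as far as the arm can. A call is refused whole if a number of a shift passes 4.17 or a number of a turn 7.16, either way. A call with a gripper value outside its range is refused whole. The fingers move at their own pace and stop on an object; FORCE is the grip in N (left out, the last holds). Time passes only in rows, so rows that do not move let the fingers close. It gives the time, the measured TCP pose, the force, the opening and the grip force at its end, in the units of the state.
- manip.state(): the state, without advancing time (a new reading comes with each control period).
- manip.get_image(name): name is "scene" or "side" or "wrist"; returns the picture (420x560x3 uint8, blue, green, red); there is no depth.
- manip.calibration(name): a dict with "intrinsics" (3x3 intrinsics, pixels), "extrinsics" (4x4, takes a point from world to camera coordinates). Camera axes: x right, y down, z forward; pixel columns grow to the right and rows downward; lengths in m; the calibration is good to about 2 mm. A picture is of the moment at which its call begins: read the wrist's pose just before it. calibration takes no time and is no camera call; for the wrist camera it gives the pose at the moment of the call.
- manip.finish_job(): hands the job in; it is judged then, once.
The state is a dict: "time": time; "joint_pos": joint angles; "qd": joint speeds; "joint_efforts": joint torques, N m; "position": TCP position; "tool_rot": TCP orientation; "wrist_force": force on the tool from outside, world axes, zero at the start; "ft_torque": the same for the moment, N m; "gripper_width": opening from 0.0 (shut) to 1.0 (fully open); "finger_force": force on a finger pad.
Only numpy, scipy, OpenCV 4.12 (cv2) and the standard library are available. Lean on these libraries where they do the work, as an engineer would, in place of code of your own. Each camera call takes 0.05 s, during which the arm holds its last target. There are 200 camera calls.

## Working session

There is one attempt and no reset: what is moved stays moved. The work goes in short steps, Python scripts to look and compute and a shell command to move; the robot and the scene stay as the last step left them, time stands still between calls to the robot, and variables do not carry over. Pictures are saved under pics/ and viewed, at most 10 in all, crops included, and the job is handed in when it is done.

```bash
mkdir -p pics; ls
python3 - <<'E'
from workcell import manip
import cv2,numpy as np
s=manip.state();print(s)
for n in("scene","side"):
    cv2.imwrite(f"pics/{n}0.png",manip.get_image(n)); c=manip.calibration(n); print(n,np.round(c["intrinsics"],1).tolist(),np.round(c["extrinsics"],3).tolist())
E
```

```text
pics
{'time': 0.0, 'joint_pos': array([-9.19312273e-01,  4.08359436e-02,  8.37945768e-02, -4.71511778e-04,
       -1.61550658e+00, -3.33668208e-01]), 'qd': array([ 0.00075653, -0.0010021 ,  0.00177116, -0.0004282 , -0.00064088,
       -0.00010207]), 'joint_efforts': array([-8.81397636e-05, -3.68217444e+01,  3.47415233e+01,  6.93217412e+00,
       -5.33006751e-03, -2.59485029e-05]), 'position': array([ 0.18744832, -0.56960567,  0.22495473]), 'tool_rot': array([ 4.97092021e-01, -3.10159632e+00, -2.77388582e-03]), 'wrist_force': array([-0.79291361, -0.90960719, -0.64728304]), 'ft_torque': array([ 0.05144283, -0.0554792 , -0.01393813]), 'finger_force': 0.0, 'gripper_width': 0.996168658147209}
scene [[427.2, 0.0, 277.6], [0.0, 427.2, 216.7], [0.0, 0.0, 1.0]] [[0.873, -0.487, 0.023, -0.492], [-0.195, -0.392, -0.899, 0.25], [0.447, 0.781, -0.437, 0.558], [0.0, 0.0, 0.0, 1.0]]
side [[444.8, 0.0, 282.8], [0.0, 444.8, 207.0], [0.0, 0.0, 1.0]] [[-0.933, -0.358, 0.02, 0.626], [-0.187, 0.438, -0.879, 0.157], [0.306, -0.825, -0.476, 0.928], [0.0, 0.0, 0.0, 1.0]]
```

View pics/scene0.png

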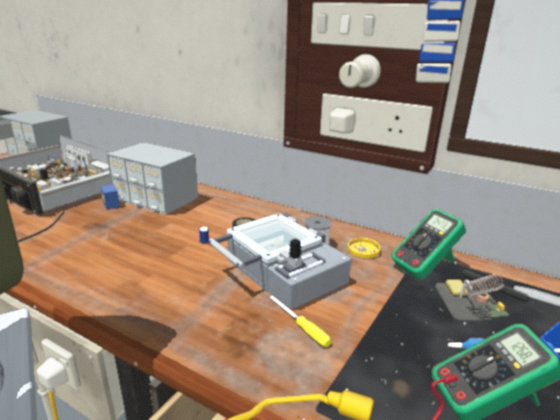

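View pics/side0.png

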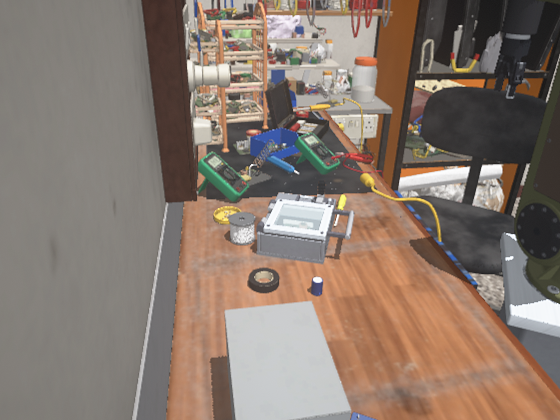

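The scene view shows the fixture with its lock grip at about (294,247) and the bar from (212,241) to (242,265). In the side view the bar is at about (350,222). I'll enlarge both views.

Run:
```python
import cv2,numpy as np
a=cv2.imread("pics/scene0.png")[205:310,200:360];b=cv2.imread("pics/side0.png")[175:280,220:380]
cv2.imwrite("pics/crop0.png",np.vstack([cv2.resize(cv2.copyMakeBorder(i,0,0,0,0,0),(457*1,300),interpolation=cv2.INTER_CUBIC) for i in(a,b)]))
```

```text
(no output)
```

View pics/crop0.png

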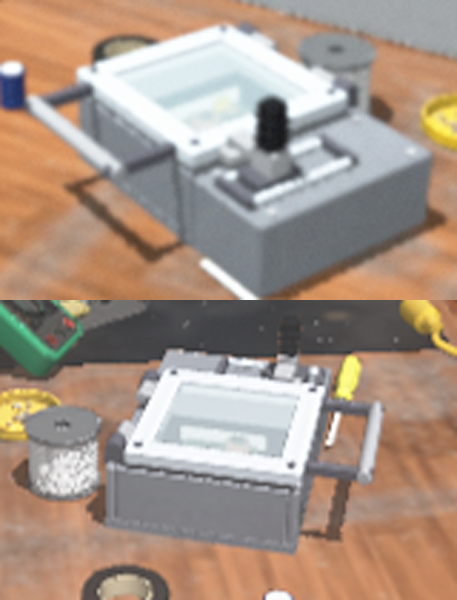

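The top crop is the scene view: bar ends at about (212,241) and (240,263.5), grip middle at (295,248.5). The bottom crop is the side view: bar ends at about (351,212) and (349,236), grip at (321,187). Next I cast rays onto the known heights.

```bash
cat > h.py <<'E'
from workcell import manip
import numpy as np,cv2
from scipy.spatial.transform import Rotation as R
def ray(c,uv,z):
    K=np.array(c["intrinsics"]);E=np.array(c["extrinsics"]);r=E[:3,:3].T
    o=-r@E[:3,3];d=r@np.linalg.solve(K,[*uv,1]);return o+d*(z-o[2])/d[2]
def proj(c,p):
    q=(np.array(c["extrinsics"])@[*p,1])[:3];q=np.array(c["intrinsics"])@q;return q[:2]/q[2]
E
python3 - <<'E'
from h import *
S=manip.calibration("scene");D=manip.calibration("side")
for n,c,uv,z in[("barL",S,(212.2,241),.067),("barR",S,(240.2,263.5),.067),("grip",S,(294.9,248.8),.098),("deckNearR",S,(292.7,282.7),.056),("deckFarR",S,(351,260),.056),
 ("barR",D,(351.3,211.7),.067),("barL",D,(348.8,236.3),.067),("grip",D,(321.2,187.2),.098)]:
    print(n,ray(c,uv,z).round(4))
E
```

```text
barL [0.4824 0.1227 0.067 ]
barR [0.4969 0.0228 0.067 ]
grip [ 0.5834 -0.0219  0.098 ]
deckNearR [ 0.5588 -0.0585  0.056 ]
deckFarR [ 0.6955 -0.045   0.056 ]
barR [0.496  0.0128 0.067 ]
barL [0.4759 0.1209 0.067 ]
grip [ 0.5817 -0.0228  0.098 ]
```

```bash
cat >> h.py <<'E'
def tooldown(yaw): # tool y along -fixture x
    c,s=np.cos(yaw),np.sin(yaw); return R.from_matrix(np.array([[s,-c,0],[-c,-s,0],[0,0,-1]]))
    # columns x=(s,-c,0), y=(-c,-s,0)
def plan(p,rot,n):
    s=manip.state();p0=s["position"];r0=R.from_rotvec(s["tool_rot"])
    w=(r0.inv()*rot).as_rotvec();st=(np.array(p)-p0)/n
    print("turn/row deg",np.degrees(w/n).round(2))
    for i in range(n): print((( r0*R.from_rotvec(w*i/n)).inv().apply(st)*100).round(2).tolist(),end=" ")
    print()
E
python3 - <<'E'
from h import *
plan([.575,-.03,.23],tooldown(.14),20)
E
```

```text
turn/row deg [ 0.    0.   -3.99]
[-2.68, 1.96, -0.02] [-2.81, 1.77, -0.02] [-2.93, 1.57, -0.02] [-3.03, 1.36, -0.02] [-3.12, 1.14, -0.02] [-3.19, 0.92, -0.02] [-3.25, 0.7, -0.02] [-3.29, 0.47, -0.02] [-3.31, 0.24, -0.02] [-3.32, 0.01, -0.02] [-3.31, -0.22, -0.02] [-3.29, -0.45, -0.02] [-3.25, -0.68, -0.02] [-3.2, -0.9, -0.02] [-3.13, -1.12, -0.02] [-3.04, -1.34, -0.02] [-2.94, -1.55, -0.02] [-2.83, -1.75, -0.02] [-2.7, -1.94, -0.02] [-2.56, -2.12, -0.02]
```

```bash
python3 -m handwheel '[[0,[-2.7,1.95,0],[0,0,-4]],[0,[-2.8,1.75,0],[0,0,-4]],[0,[-2.95,1.55,0],[0,0,-4]],[0,[-3.05,1.35,0],[0,0,-4]],[0,[-3.1,1.15,0],[0,0,-4]],[0,[-3.2,0.9,0],[0,0,-4]],[0,[-3.25,0.7,0],[0,0,-4]]]'
python3 -m handwheel '[[0.3,[-3.3,0.45,0],[0,0,-4]],[0.5,[-3.3,0.25,0],[0,0,-4]],[0.5,[-3.3,0,0],[0,0,-4]],[0.5,[-3.3,-0.2,0],[0,0,-4]],[0.5,[-3.3,-0.45,0],[0,0,-4]],[0.5,[-3.25,-0.7,0],[0,0,-4]],[0.5,[-3.2,-0.9,0],[0,0,-4]]]'
python3 -m handwheel '[[0.5,[-3.1,-1.1,0],[0,0,-4]],[0.5,[-3.05,-1.35,0],[0,0,-4]],[0.5,[-2.95,-1.55,0],[0,0,-4]],[0.5,[-2.8,-1.75,0],[0,0,-4]],[0.5,[-2.7,-1.95,0],[0,0,-4]],[0.5,[-2.55,-2.1,0],[0,0,-4]],[0.5,[0,0,0],[0,0,0]],[0.5,[0,0,0],[0,0,0]]]'
python3 - <<'E'
from h import *
c=manip.calibration("wrist");cv2.imwrite("pics/w1.png",manip.get_image("wrist"))
s=manip.state();print(s["gripper_width"],s["joint_pos"].round(2),R.from_rotvec(s["tool_rot"]).as_matrix().round(3).tolist())
for n,p in[("grip",(.582,-.022,.116)),("barM",(.487,.07,.067)),("tcp",s["position"]-[0,0,.025])]:print(n,proj(c,p))
E
```

```text
time: 0.68
position: [0.3242, -0.3799, 0.2256]
tool_rot: [1.237, -2.888, -0.001]
wrist_force: [0.0, -0.1, 0.3]
gripper_width: 0.998
finger_force: 0.0
time: 1.27
position: [0.4596, -0.191, 0.2258]
tool_rot: [-1.9, 2.502, 0.001]
wrist_force: [1.2, -1.1, -0.2]
gripper_width: 0.496
finger_force: 0.0
time: 1.93
position: [0.5748, -0.0294, 0.2245]
tool_rot: [2.375, -2.053, -0.003]
wrist_force: [-1.2, -0.2, -0.6]
gripper_width: 0.504
finger_force: 0.0
0.5007220896976667 [ 0.3  -0.02  0.02 -0.   -1.62 -0.15] [[0.143, -0.99, -0.002], [-0.99, -0.143, -0.0], [0.0, 0.002, -1.0]]
grip [268.81307204 210.94412081]
barM [353.18559013 297.29974432]
tcp [281.45644707 246.63939063]
```

View pics/w1.png

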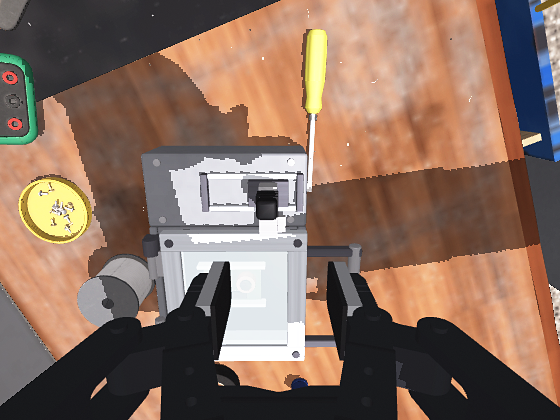

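The wrist view shows the fixture square to the picture. The deck's outer edge runs (143,155)–(304,148), the lid's right edge runs (302,237)–(304,360), the grip top is near (267,203), and the bar is at column ~355. I'll use these to check the yaw and the grip position.

Run:
```python
from h import *
c=manip.calibration("wrist");im=cv2.imread("pics/w1.png")
m=(im.max(2)<70).astype(np.uint8);m=m[180:225,245:290];ys,xs=np.nonzero(m);print("dark",xs.min()+245,xs.max()+245,ys.min()+180,ys.max()+180,len(xs))
g=cv2.cvtColor(im,cv2.COLOR_BGR2GRAY);print("bar rows",[ (r,g[r,340:366].tolist()) for r in(258,)])
a=ray(c,(143,155),.056);b=ray(c,(304,148),.056);print(a,b,"yaw",np.arctan2(*(a-b)[[1,0]]))
a=ray(c,(303,237),.073);b=ray(c,(304,360),.073);print(a,b,"yaw",np.arctan2(-(b-a)[0],(b-a)[1]))
print("grip",ray(c,(267,205),.116),"bar",ray(c,(355,255),.067))
```

```text
dark 248 287 180 219 644
bar rows [(258, [89, 91, 93, 94, 94, 92, 90, 89, 95, 111, 118, 127, 136, 136, 140, 140, 142, 141, 142, 132, 113, 86, 86, 87, 87, 87])]
[ 0.69885455 -0.03959384  0.056     ] [ 0.55753446 -0.06618395  0.056     ] yaw 0.18598078105712174
[0.54680485 0.01126088 0.073     ] [0.52367778 0.1448222  0.073     ] yaw 0.17145681022786216
grip [ 0.58378152 -0.02729295  0.116     ] bar [0.49444392 0.02466454 0.067     ]
```

```bash
python3 -m handwheel '[[0.5,[-0.2,-1.05,1.5],[0,0,-1.8]],[0.5,[0,0,2.5],[0,0,0]],[0.5,[0,0,2.5],[0,0,0]],[0.5,[0,0,2.5],[0,0,0]],[0.5,[0,0,2.4],[0,0,0]],[0.8,[0,0,0],[0,0,0]],[1,[0,0,0],[0,0,0]],[1,[0,0,0],[0,0,0]]]' 40
python3 -m handwheel '[[1,[0,0,0],[0,0,0]],[1,[0,0,0],[0,0,0]],[1,[0,0,0],[0,0,0]]]'
```

```text
time: 2.65
position: [0.5854, -0.0281, 0.1143]
tool_rot: [-2.405, 2.019, -0.003]
wrist_force: [0.7, -0.0, 0.7]
gripper_width: 0.08
finger_force: 0.0
time: 2.9
position: [0.5853, -0.0273, 0.1134]
tool_rot: [-2.405, 2.018, -0.002]
wrist_force: [-0.0, -0.4, 1.2]
gripper_width: -0.004
finger_force: 0.0
```

Run:
```python
from h import *
w=manip.get_image("wrist");s=manip.get_image("scene");d=manip.get_image("side")
f=lambda i,x,y:cv2.resize(i[y:y+90,x:x+120],(400,300),interpolation=cv2.INTER_CUBIC)
cv2.imwrite("pics/w2.png",np.vstack([np.hstack([f(s,240,190),f(d,250,140)]),np.hstack([cv2.resize(w,(400,300)),f(w,210,160)])]))
```

```text
(no output)
```

View pics/w2.png

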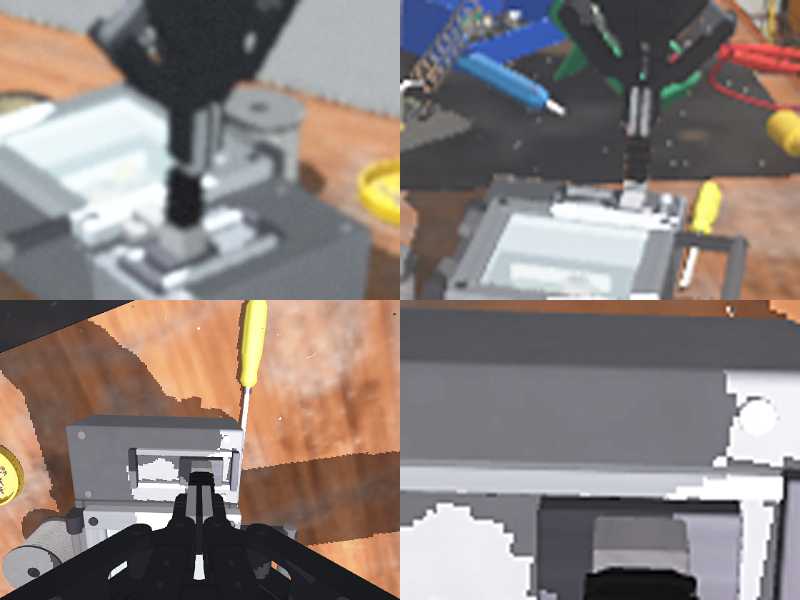

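Run:
```python
from h import *
s=manip.state();p=s["position"];print(p)
for n in("scene","side","wrist"):
    c=manip.calibration(n);print(n,"tip",proj(c,p-[0,0,.025]).round(1),"tcp",proj(c,p).round(1),"gripTop",proj(c,(.585,-.026,.116)).round(1),"gripBot",proj(c,(.585,-.026,.08)).round(1))
```

```text
[ 0.5849167  -0.02721528  0.11244566]
scene tip [297.  255.1] tcp [297.6 242.8] gripTop [297.3 240.7] gripBot [296.5 258.3]
side tip [320.2 190.1] tcp [320.8 180.9] gripTop [320.7 179.7] gripBot [319.8 193.1]
wrist tip [280.8 247.8] tcp [281.1 269.7] gripTop [280.5 275.7] gripBot [280.2 244.4]
```

Run:
```python
from h import *
w=manip.get_image("wrist");s=manip.get_image("scene");d=manip.get_image("side")
f=lambda i,x,y,a,b:cv2.resize(i[y:y+b,x:x+a],(400,300),interpolation=cv2.INTER_NEAREST)
cv2.imwrite("pics/w3.png",np.vstack([np.hstack([f(s,270,215,56,42),f(d,292,155,56,42)]),np.hstack([f(w,200,210,160,120),f(w,240,220,80,60)])]))
st=manip.state();print(st["position"],st["wrist_force"],st["gripper_width"])
```

```text
[ 0.58478201 -0.02724749  0.11204474] [0.03725862 0.21397676 0.17415503] 0.002668149563867591
```

View pics/w3.png

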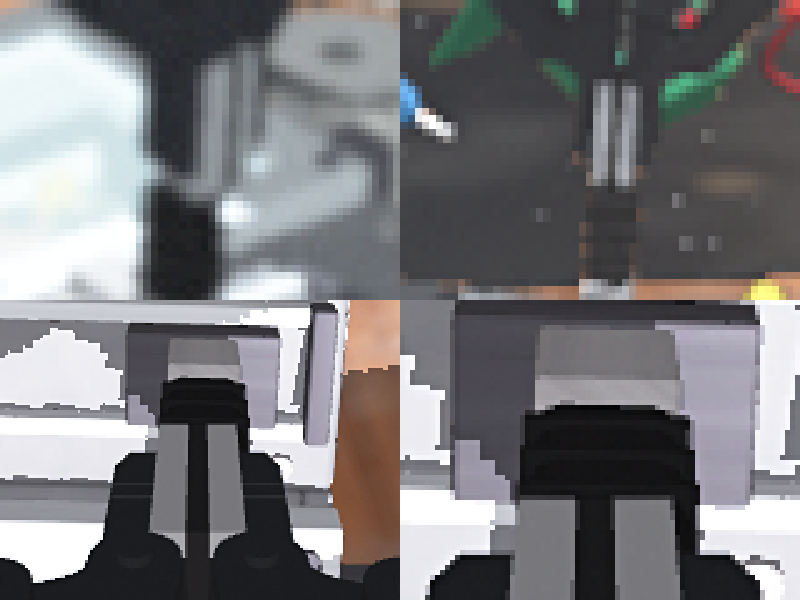

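The view shows the shut fingers standing right on top of the grip: the pads end where the black grip begins, in all three views. They sit higher than the reported pose implies, so I'll open, lower in steps while watching the force, and close again.

```bash
python3 -m handwheel '[[0.5,[0,0,0],[0,0,0]],[0.5,[0,0,0],[0,0,0]],[0.5,[0,0,0],[0,0,0]],[0.5,[0,0,0.4],[0,0,0]],[0.5,[0,0,0.4],[0,0,0]],[0.5,[0,0,0.4],[0,0,0]],[0.5,[0,0,0],[0,0,0]]]'
python3 -m handwheel '[[1,[0,0,0],[0,0,0]],[1,[0,0,0],[0,0,0]],[1,[0,0,0],[0,0,0]],[1,[0,0,0],[0,0,0]],[1,[0,0,0],[0,0,0]],[1,[0,0,0],[0,0,0]]]'
```

```text
time: 3.78
position: [0.584, -0.0273, 0.0984]
tool_rot: [2.406, -2.018, -0.003]
wrist_force: [-0.2, -0.0, -0.4]
gripper_width: 0.504
finger_force: 0.0
time: 4.28
position: [0.5848, -0.0274, 0.1002]
tool_rot: [-2.407, 2.019, -0.0]
wrist_force: [-1.6, 1.4, 1.6]
gripper_width: 0.174
finger_force: 39.8
```

Gripped: opening 14.8 mm at 40 N. Now I slide it back along tool −y.

```bash
python3 -m handwheel '[[1,[0,-0.6,0],[0,0,0]],[1,[0,-0.6,0],[0,0,0]],[1,[0,-0.6,0],[0,0,0]],[1,[0,-0.6,0],[0,0,0]],[1,[0,-0.4,0],[0,0,0]],[1,[0,-0.3,0],[0,0,0]],[1,[0,0,0],[0,0,0]]]'
python3 -m handwheel '[[1,[0,-0.2,0],[0,0,0]],[1,[0,-0.2,0],[0,0,0]],[1,[0,0,0],[0,0,0]],[1,[0,0,0],[0,0,0]]]'
```

```text
time: 4.87
position: [0.6162, -0.0224, 0.1002]
tool_rot: [2.406, -2.02, 0.002]
wrist_force: [1.3, -5.3, 3.3]
gripper_width: 0.17
finger_force: 40.0
time: 5.2
position: [0.6184, -0.0221, 0.1003]
tool_rot: [2.405, -2.018, -0.001]
wrist_force: [-4.7, -5.3, 4.6]
gripper_width: 0.171
finger_force: 40.2
```

```bash
python3 -m handwheel '[[1,[0,-0.3,0],[0,0,0]],[1,[0,-0.3,0],[0,0,0]],[1,[0,0,0],[0,0,0]],[1,[0,0,0],[0,0,0]]]'
python3 -m handwheel '[[1,[0,-0.3,0],[0,0,0]],[1,[0,0,0],[0,0,0]],[1,[0,0,0],[0,0,0]]]'
```

```text
time: 5.53
position: [0.6195, -0.0222, 0.1001]
tool_rot: [2.397, -2.013, -0.012]
wrist_force: [-26.2, -5.7, 15.3]
gripper_width: 0.17
finger_force: 41.5
time: 5.78
position: [0.6201, -0.0222, 0.1001]
tool_rot: [2.394, -2.01, -0.018]
wrist_force: [-34.8, -5.1, 20.2]
gripper_width: 0.17
finger_force: 42.2
```

The end stop is reached: force climbing to 35 N with no further motion, and travel of about 36 mm. I'll relieve the push, open, rise and go over the bar.

```bash
python3 -m handwheel '[[1,[0,0.7,0],[0,0,0]],[1,[0,0,0],[0,0,0]],[0.5,[0,0,0],[0,0,0]],[0.5,[0,0,0],[0,0,0]],[0.5,[0,0,0],[0,0,0]],[0.5,[0,0,-3],[0,0,0]],[0.5,[0,0,-3],[0,0,0]],[0.5,[0,0,0],[0,0,0]]]'
python3 -m handwheel '[[0.5,[-2.6,2.8,0],[0,0,0]],[0.5,[-2.6,2.8,0],[0,0,0]],[0.5,[-2.6,2.8,0],[0,0,0]],[0.5,[-2.7,2.9,0],[0,0,0]],[0.5,[0,0,0],[0,0,0]],[0.5,[0,0,0],[0,0,0]]]'
python3 - <<'E'
from h import *
c=manip.calibration("wrist");w=manip.get_image("wrist");st=manip.state()
cv2.imwrite("pics/w4.png",w);cv2.imwrite("pics/s4.png",manip.get_image("side"))
print(st["position"],R.from_rotvec(st["tool_rot"]).as_matrix().round(3).tolist(),"barM",proj(c,(.489,.064,.067)),"grip",proj(c,(.6195,-.0222,.116)))
E
```

```text
time: 6.45
position: [0.6241, -0.0206, 0.1671]
tool_rot: [-2.402, 2.014, -0.012]
wrist_force: [0.9, -0.1, 1.6]
gripper_width: 0.497
finger_force: 0.0
time: 6.95
position: [0.4911, 0.0647, 0.1608]
tool_rot: [-2.408, 2.013, -0.001]
wrist_force: [0.9, -1.3, 0.4]
gripper_width: 0.506
finger_force: 0.0
[0.4917588  0.06394552 0.16053482] [[0.176, -0.984, 0.002], [-0.984, -0.176, 0.002], [-0.001, -0.002, -1.0]] barM [283.47322232 208.27861968] grip [54.88489626 28.36764765]
```

View pics/w4.png

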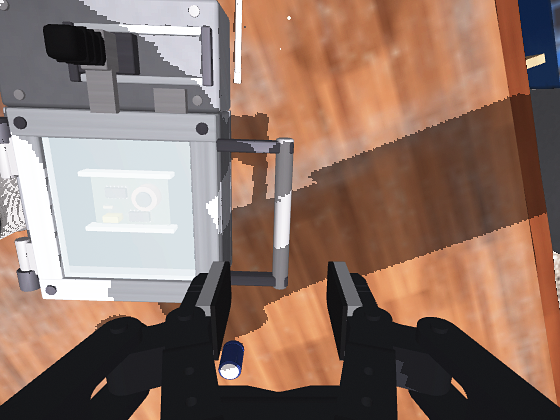

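The lock is fully back (grip at (45–105, 25–65)) and its tongue is clear of the lug at (170,100). The bar runs from (288,146) to (279,281), with its middle at (283.5,212) against a predicted (283.5,208).

Run:
```python
from h import *
c=manip.calibration("wrist");im=cv2.cvtColor(cv2.imread("pics/w4.png"),cv2.COLOR_BGR2GRAY)
pts=[]
for u0,v in((286,165),(282,235),):
    pts.append(ray(c,(u0,v),.067))
a=ray(c,(287.8,146.5),.067);b=ray(c,(279.3,280.5),.067)
d=b-a;print("yaw bar",np.arctan2(-d[0],d[1]),"len",np.linalg.norm(d),"mid",(a+b)/2)
e=ray(c,(14,135),.073);f=ray(c,(213,117),.073);
e1=ray(c,(218,118),.073);f1=ray(c,(216,292),.073)
print("lock grip top",ray(c,(68,40),.116))
```

```text
yaw bar 0.11903798522512064 len 0.10149618198125233 mid [0.4888101  0.06934653 0.067     ]
lock grip top [ 0.61357727 -0.01968887  0.116     ]
```

```bash
python3 -m handwheel '[[0.55,[-0.35,0.25,1.5],[0,0,1.8]],[0.55,[0,0,2],[0,0,0]],[0.55,[0,0,2],[0,0,0]],[0.55,[0,0,2],[0,0,0]],[0.55,[0,0,2],[0,0,0]],[0.55,[0,0,1],[0,0,0]],[0.55,[0,0,0],[0,0,0]],[0.55,[0,0,0],[0,0,0]]]' 30
python3 - <<'E'
from h import *
w=manip.get_image("wrist");s=manip.get_image("scene");d=manip.get_image("side")
f=lambda i,x,y,a,b:cv2.resize(i[y:y+b,x:x+a],(400,300),interpolation=cv2.INTER_CUBIC)
cv2.imwrite("pics/w5.png",np.vstack([np.hstack([f(s,190,205,80,60),f(d,310,185,80,60)]),np.hstack([cv2.resize(w,(400,300)),f(w,200,190,160,120)])]))
E
```

```text
time: 7.72
position: [0.489, 0.0654, 0.0551]
tool_rot: [2.373, -2.057, 0.0]
wrist_force: [0.7, -0.4, 1.0]
gripper_width: 0.451
finger_force: 0.0
```

View pics/w5.png

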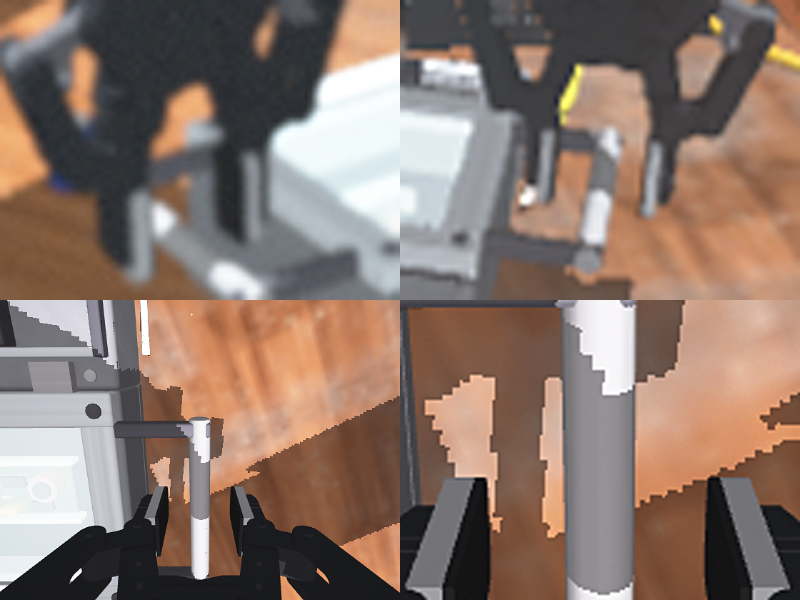

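The bar stands midway between the pads and parallel to them, with the tips about 1 cm below the bar. I'll go 5 mm lower and close.

```bash
python3 -m handwheel '[[0.55,[0,0,0.5],[0,0,0]],[0.55,[0,0,0],[0,0,0]],[1,[0,0,0],[0,0,0]],[1,[0,0,0],[0,0,0]],[1,[0,0,0],[0,0,0]],[1,[0,0,0],[0,0,0]],[1,[0,0,0],[0,0,0]],[1,[0,0,0],[0,0,0]]]' 30
python3 -c "
from workcell import manip;s=manip.state();print(s['position'],s['joint_pos'].round(3),s['gripper_width'],s['finger_force'])"
```

```text
time: 8.53
position: [0.4887, 0.066, 0.0503]
tool_rot: [-2.375, 2.056, -0.0]
wrist_force: [-0.6, 0.7, 1.6]
gripper_width: 0.123
finger_force: 29.4
[0.48873141 0.06596739 0.05028679] [ 0.544 -0.202 -0.465  0.    -1.307 -0.401] 0.12326551709317375 29.399982690811157
```

Bar gripped. Now swing it along the 190 mm arc, 3.75° per row.

```bash
python3 -m handwheel '[[1,[0,-0.04,-1.24],[0,0,0]],[1,[0,-0.12,-1.24],[0,0,0]],[1,[0,-0.2,-1.23],[0,0,0]],[1,[0,-0.28,-1.21],[0,0,0]],[1,[0,-0.36,-1.19],[0,0,0]],[1,[0,-0.44,-1.16],[0,0,0]],[1,[0,-0.51,-1.13],[0,0,0]],[1,[0,-0.59,-1.1],[0,0,0]]]'
```

```text
time: 9.2
position: [0.5126, 0.0694, 0.1456]
tool_rot: [2.373, -2.055, -0.004]
wrist_force: [-3.4, 0.8, -1.0]
gripper_width: 0.121
finger_force: 29.2
```

```bash
python3 -m handwheel '[[1,[0,-0.66,-1.06],[0,0,0]],[1,[0,-0.72,-1.01],[0,0,0]],[1,[0,-0.79,-0.96],[0,0,0]],[1,[0,-0.85,-0.91],[0,0,0]],[1,[0,-0.91,-0.85],[0,0,0]],[1,[0,-0.96,-0.79],[0,0,0]],[1,[0,-1.01,-0.72],[0,0,0]],[1,[0,-1.06,-0.66],[0,0,0]]]'
```

```text
time: 9.87
position: [0.582, 0.0794, 0.218]
tool_rot: [2.375, -2.056, -0.001]
wrist_force: [-8.1, 1.6, 8.9]
gripper_width: 0.128
finger_force: 30.3
```

```bash
python3 -m handwheel '[[1,[0,-1.1,-0.59],[0,0,0]],[1,[0,-1.13,-0.51],[0,0,0]],[1,[0,-1.16,-0.44],[0,0,0]],[1,[0,-1.19,-0.36],[0,0,0]],[1,[0,-1.21,-0.28],[0,0,0]],[1,[0,-1.2,-0.2],[0,0,0]],[1,[0,-0.8,-0.1],[0,0,0]],[1,[0,-0.4,0],[0,0,0]]]'
python3 -m handwheel '[[1,[0,0,0],[0,0,0]],[1,[0,0,0],[0,0,0]],[1,[0,0,0],[0,0,0]],[1,[0,0,0],[0,0,0]]]'
python3 -c "
from workcell import manip;s=manip.state();import numpy as np
d=s['position']-np.array([.4887,.066,.0503]);print('xf',d[0]*np.cos(.145)+d[1]*np.sin(.145),'yf',-d[0]*np.sin(.145)+d[1]*np.cos(.145),'z',d[2],s['wrist_force'],s['joint_pos'])"
```

```text
time: 10.53
position: [0.6643, 0.0915, 0.2411]
tool_rot: [-2.375, 2.056, -0.001]
wrist_force: [-1.7, 3.0, 5.4]
gripper_width: 0.13
finger_force: 31.6
time: 10.87
position: [0.6636, 0.0914, 0.241]
tool_rot: [-2.374, 2.055, -0.001]
wrist_force: [-2.3, 2.4, 4.7]
gripper_width: 0.124
finger_force: 31.6
xf 0.1767468478562452 yf -0.00017275524879934584 z 0.19073053580133276 [-2.27782922  2.43297607  4.74940853] [ 4.34527189e-01  2.28677333e-01  3.19014258e-01 -1.77771459e-05
 -1.65941332e+00 -2.90820888e-01]
```

```bash
python3 -m handwheel '[[1,[0,-0.4,0],[0,0,0]],[1,[0,-0.4,0],[0,0,0]],[1,[0,-0.3,0],[0,0,0]],[1,[0,-0.2,0],[0,0,0]],[1,[0,0,0],[0,0,0]],[1,[0,0,0],[0,0,0]],[1,[0,0,0],[0,0,0]],[1,[0,0,0],[0,0,0]]]'
python3 - <<'E'
from h import *
s=manip.state()
d=s['position']-np.array([.4887,.066,.0503]);print('xf',d[0]*np.cos(.145)+d[1]*np.sin(.145),'z',d[2],s['wrist_force'],s['finger_force'])
a=manip.get_image("scene");b=manip.get_image("side");cv2.imwrite("pics/sc6.png",a);cv2.imwrite("pics/si6.png",b)
f=lambda i,x,y:cv2.resize(i[y:y+150,x:x+100],(400,600),interpolation=cv2.INTER_CUBIC)
cv2.imwrite("pics/f6.png",np.hstack([f(a,245,150),f(b,235,110)]))
E
```

```text
time: 11.53
position: [0.6768, 0.0934, 0.2411]
tool_rot: [-2.374, 2.055, -0.002]
wrist_force: [-1.1, 2.7, 6.3]
gripper_width: 0.12
finger_force: 32.0
xf 0.19007829847634783 z 0.19076410034931346 [-1.14090242  2.71336164  6.28498156] 31.9818252325058
```

View pics/f6.png

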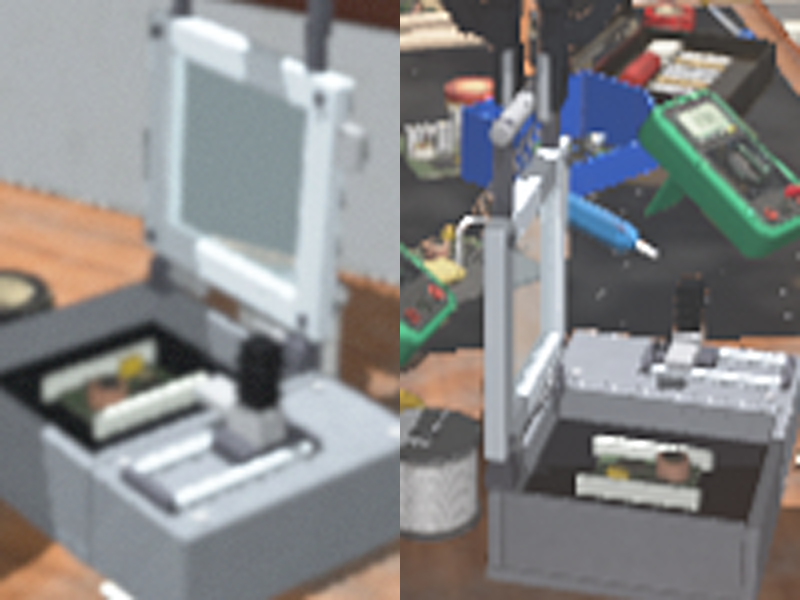

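Run:
```python
from h import *
y=.145;X=np.array([np.cos(y),np.sin(y),0]);Y=np.array([-np.sin(y),np.cos(y),0]);h=np.array([.6767,.0935,.067])
for n,o in(("side",.07),("scene",-.07)):
  c=manip.calibration(n)
  for th in(1.50,1.571,1.64):
    u=-np.cos(th)*X+np.array([0,0,np.sin(th)])
    print(n,th,[proj(c,h+Y*o+u*r).round(1).tolist() for r in(0.005,.145)],"barEnd",proj(c,h+Y*np.sign(o)*.056+u*.19).round(1))
# measure lid left face columns in side view
g=cv2.cvtColor(cv2.imread("pics/si6.png"),cv2.COLOR_BGR2GRAY)
for v in(172,185,200,215):print(v,g[v,250:272].tolist())
```

```text
side 1.5 [[258.4, 225.6], [262.8, 166.6]] barEnd [266.1 143.3]
side 1.571 [[258.2, 225.6], [257.8, 165.9]] barEnd [259.5 142.4]
side 1.64 [[258.1, 225.6], [253.0, 165.5]] barEnd [253.2 142. ]
scene 1.5 [[326.6, 237.9], [328.3, 172.7]] barEnd [323.5 147.4]
scene 1.571 [[326.7, 237.8], [332.3, 171.4]] barEnd [328.9 146. ]
scene 1.64 [[326.9, 237.8], [336.2, 170.6]] barEnd [334.1 145.1]
172 [143, 109, 90, 99, 121, 120, 166, 181, 181, 181, 179, 141, 113, 122, 137, 156, 162, 174, 180, 180, 185, 187]
185 [96, 83, 77, 73, 71, 65, 164, 182, 180, 181, 180, 141, 127, 158, 175, 177, 176, 175, 174, 175, 185, 187]
200 [160, 155, 156, 158, 164, 158, 176, 180, 179, 180, 181, 143, 128, 160, 180, 180, 176, 172, 210, 248, 255, 214]
215 [85, 83, 82, 77, 75, 74, 165, 180, 177, 178, 181, 142, 130, 132, 135, 137, 111, 94, 181, 169, 127, 116]
```

The lid's end face in the side view stays on columns 256–261 from row 172 to 215. That is vertical to within about 0.01 rad of the projected upright lid. I'll firm the grip, settle, and check.

```bash
python3 -m handwheel '[[1,[0,0,0],[0,0,0]],[1,[0,0,-0.1],[0,0,0]],[1,[0,0,0],[0,0,0]],[1,[0,0,0],[0,0,0]],[1,[0,0,0],[0,0,0]],[1,[0,0,0],[0,0,0]]]' 45
python3 - <<'E'
from h import *
g=cv2.cvtColor(manip.get_image("side"),cv2.COLOR_BGR2GRAY)
for v in(172,215):print(v,g[v,254:264].tolist())
s=manip.state();print(s["position"],s["wrist_force"],s["finger_force"],abs(s["qd"]).max())
E
```

```text
time: 12.13
position: [0.6766, 0.0933, 0.2411]
tool_rot: [-2.374, 2.056, -0.0]
wrist_force: [-1.1, 3.3, 5.5]
gripper_width: 0.12
finger_force: 44.8
172 [121, 119, 166, 179, 180, 180, 180, 143, 115, 124]
215 [75, 75, 165, 180, 176, 178, 181, 142, 130, 131]
[0.67656623 0.09329002 0.24114468] [-1.20370457  2.90977067  4.73794572] 44.77623224258423 0.0008774748388507478
```

```bash
python3 -c "
from workcell import manip;print(manip.finish_job())"
```

```text
the job is handed in; nothing more can be done
None
```

Job handed in at about 12 s of the 54 s: the lock is fully back at its end stop, and the lid stands upright (within about 0.01 rad) with its bar held at 45 N; nothing else on the bench was touched as far as I could tell, though I took no final picture of the other items.

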